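# Take out the truffle dish and show its other side

### The job

The glazed truffle in the carrier box is due for inspection: swing the box's latch lever free of the lid, then open the lid until it stands upright by itself. Lift the dish by its bridge handle straight up out of the box without turning it yet, then turn it a quarter turn, either way, so that the handle runs parallel to the latch side of the box, keeping the dish level and the loose truffle in its middle. Finish while still holding the dish level and still, clear above the box, and leave everything else where it is.

Things in the scene. Friction and masses are not known exactly. Their poses are not given: they have to be found in the camera images.
- case: open-topped grey carrier box fixed to the counter, 220 (its x) by 250 (its y) by 100 mm high, walls and floor 10 mm. Origin: centre of its underside. Its -x side is the front, with the latch; the lid hinge runs along its +x rim, parallel to its y. A 26 mm deep, 30 mm wide boss that carries the latch pivot stands on the front wall at y = -80 mm
- lid (a joint): lid angle, rad: 0 shut, 1.57 upright, stop at 1.75; the front edge rises and swings over towards the box's +x. The hinge is stiff, the lid stays where it is left; 0.35 Nm of friction, lid 200 g. The lid is a 220 x 250 x 6 mm white frame with a clear middle; a 40 mm wide tongue sticks out 26 mm over the front at box y = -20 mm, under the latch lever. Upright, the lid reaches 320 mm (the tongue 346 mm) above the counter, with the lug on its outer side, away from the box
- lid_hinge (a point): middle of the hinge line, 110 mm towards +x of the box's centre and 100 mm above the counter; its x, y, z axes agree with the box's when the lid is shut and turn with the lid
- lid_lug (a point): centre of the round lifting lug on top of the lid near its front: a disc of 26 mm diameter and 14 mm thick, its axis parallel to the hinge, on a neck 12 mm thick. With the lid shut it lies 90 mm towards the front of the box's centre, at box y = +65 mm, 30 mm above the lid's top (136 mm above the counter), 200 mm in front of the hinge. Pinched across its flat sides (fingers closing along the hinge direction) it pivots between the fingers as the lid swings
- latch (a joint): latch lever angle, rad: 0 lies along the front over the lid's tongue, about 1.57 points straight out from the front (stop at 1.6); starts near 0. Turns about a vertical pivot, anticlockwise seen from above, 0.06 Nm friction, stays where it is left. It holds the lid down until swung away
- latch_pivot (a point): the lever's pivot at its underside, 108 mm above the counter, at box x = -126 mm, y = -80 mm; its axes agree with the box's at joint value 0 and turn with the lever
- latch_peg (a point): middle of the upright round steel peg at the lever's free end, 12 mm diameter, 38 mm tall (114 to 152 mm above the counter), 100 mm from the pivot; this point is 136 mm above the counter
- dish: loose white round dish standing on the box's floor (10 mm above the counter), 110 mm diameter, rim 24 mm high, dished inside with a 12 degree slope to its middle (6 mm above its underside), 105 to 195 g. Origin: centre of its underside, z up. A bridge handle spans it along its x axis; at the start that runs from box front to hinge within 0.2 rad, so the handle is square to the latch side
- dish_grip (a point): middle of the handle's bar, 78 mm above the dish's underside over its centre; the bar is 64 mm long (dish x), 12 mm thick (dish y), 14 mm tall, dark on steel wire legs, the truffle's top lies 44 mm below it
- truffle_center (a point): centre of the truffle, a hard dark brown ball of 28 mm diameter, 16 g, loose in the middle of the dish
- cutter: bystander: steel ring cutter, 36 mm diameter, 22 mm high, in a corner of the box; origin centre of its underside
- jar: bystander: jar, 56 mm diameter, 75 mm high, on the counter in front of the latch side of the box; origin centre of its underside
- ladle: bystander: 240 mm spoon lying on the counter to the left of the box
- spatula: bystander: 240 mm spatula lying on the counter to the right of the box
- bowl: bystander: steel bowl, 120 mm diameter, 50 mm high, left of the box
- cup: bystander: white cup, 72 mm diameter, 85 mm high, right of the box

How it is judged:
By the outcome, as a careful person would: the job done as asked, in the order asked, and still so for the second after the job is handed in, while the arm keeps its last pose, push and grip.
It also fails if it takes over 64 s, if anything falls off the work surface, if the arm or the gripper's body presses on something with over 40 N, if the wrist force passes 120 N, or if a joint passes its speed limit or range.

### The arm

A 6-joint arm with a two-finger parallel gripper is mounted at the origin on the work surface. World frame = base frame: x ahead of the robot, y to its left, z up, the work surface at z = 0. Lengths are in mm, angles in rad, forces in N, time in s.
With the tool pointing down it reaches from about 275 to 750 mm from the base axis. Payload 10.2 kg.
Tool frame: the origin (TCP) lies on the front face of the gripper's body, between the roots of the fingers; the fingertips stand 73 mm ahead of it and the grasp point (between the pads) lies 54 mm ahead of it; z points along the fingers, y is the direction in which the jaws open and shut (so a half turn about z gives the same grasp; the last joint's range is limited). The gripper opens to 85 mm and grips with 20 to 120 N. Pads are 22 mm wide; open, the fingers measure 114 mm over their backs; the gripper's body (76 mm by 85 mm) begins 54 mm behind the grasp point. The pads swing forward as they close: fully open they stand 13 mm farther back than shut.
Start: joints at [0.921, 0.313, 1.498, -0, 1.331, -0.223], TCP at [217.342, 477.906, 303.894] pointing down, gripper open.
Joint ranges: [-2.94, 2.94], [-0.97, 2.17], [0.19, 2.56], [-1.23, 4.37], [0.02, 3.11], [-2.88, 2.88]. Speed limits (rad/s): [2.39, 2.39, 3.01, 3.14, 3.14, 3.14].

### API

Orientations are given as a unit quaternion [w, x, y, z].
In Python, from rig import ctrl gives the robot as it stands.
- The arm moves only by the tool move_arm, never from a script. Its argument "series" is a list of rows, each a list of 3 entries, a list of its own where there are three numbers: the shift along the tool's x, y, z in mm, then the turn about the tool's z in degrees, then the opening, from 0 (shut) to 1 (fully open). In form: [[[tx, ty, tz], yaw, grip], ...]. A call has 1 to 10 rows; each row is the pose to reach, as a shift and turn from the pose commanded when the call began, along the tool's axes at that moment; what a row does not reach only later rows make up. A row lasts 1/8 s, in which the tool goes at most 62.5 mm and 10.7 degrees, less where a joint would pass 70% of its speed; a pose out of reach is approached as far as the arm can. A call with a gripper value outside its range is refused whole. The fingers move at their own pace and stop on an object; "force" is the grip in N (left out, the last holds). Time passes only in rows, so rows that repeat a pose let the fingers close. It gives the time, the measured TCP pose, the force and the opening at its end, in the units of the state.
- ctrl.sense(): the state, without advancing time (a new reading comes with each control period).
- ctrl.capture(name): name is "scene" or "top" or "wrist"; returns (picture, depth): 384x512x3 uint8, red, green, blue; 384x512 float32, mm along the optical axis (not along the pixel's ray), 0 where there is no reading.
- ctrl.camera_model(name): a dict with "fov_y" (degrees; the focal length in pixels is half the picture's height over the tangent of half this angle, whatever the lens; pixels are square), "cx", "cy" (the principal point, pixels), "rvec" (rotation vector, rad) and "tvec" (3), from world to camera coordinates, as OpenCV has them. Camera axes: x right, y down, z forward; pixel columns grow to the right and rows downward; lengths in mm; the calibration is good to about 2 mm. A picture is of the moment at which its call begins: read the wrist's pose just before it. camera_model takes no time and is no camera call; for the wrist camera it gives the pose at the moment of the call.
- ctrl.finish_job(): hands the job in, once; it reports no verdict.
The state is a dict: "time_s": time; "joints": joint angles; "dq": joint speeds; "tau": joint torques, N m; "eef_pos": TCP position; "ee_rot": TCP orientation; "force": force on the tool from outside, world axes, zero at the start; "wrist_torque": the same for the moment, N m; "grip_width": opening from 0.0 (shut) to 1.0 (fully open).
Only numpy, scipy, OpenCV 4.12 (cv2) and the standard library are available. Lean on these libraries where they do the work, as an engineer would, in place of code of your own. Each camera call takes 0.05 s, during which the arm holds its last target.

## Working session

There is one attempt and no reset: what is moved stays moved. The work goes in short steps, Python scripts to look and compute and a tool call to move; the robot and the scene stay as the last step left them, time stands still between calls to the robot, and variables do not carry over. Pictures are saved under pics/ and viewed, and the job is handed in when it is done.

Besides the shell and the picture viewer there is one more tool, called after "Emit:" by a JSON object that holds its "name" and its "arguments", one argument or row to a line. move_arm: Moves the arm, as the interface text tells. Its arguments: {"type":"object","properties":{"series":{"type":"array","items":{"type":"array"}},"force":{"type":"number"}},"required":["series"]}

```bash
ls; mkdir -p pics; cat > h.py <<'E'
import numpy as np, cv2
from rig import ctrl
def cap(name,fn=None):
    m=ctrl.camera_model(name); im,d=ctrl.capture(name)
    if fn: cv2.imwrite('pics/'+fn,cv2.cvtColor(im,cv2.COLOR_RGB2BGR))
    np.savez('/tmp/'+name+'.npz',im=im,d=d,m=np.array(m,dtype=object))
    return im,d,m
def load(name):
    z=np.load('/tmp/'+name+'.npz',allow_pickle=True); return z['im'],z['d'],z['m'].item()
def pts(d,m):
    h,w=d.shape; f=h/2/np.tan(np.radians(m['fov_y'])/2)
    v,u=np.mgrid[:h,:w]
    P=np.stack([(u-m['cx'])/f*d,(v-m['cy'])/f*d,d],-1)
    R=cv2.Rodrigues(np.array(m['rvec'],float))[0]; t=np.array(m['tvec'],float).ravel()
    return (P-t)@R
def proj(X,m,h=384):
    f=h/2/np.tan(np.radians(m['fov_y'])/2)
    R=cv2.Rodrigues(np.array(m['rvec'],float))[0]; t=np.array(m['tvec'],float).ravel()
    p=np.atleast_2d(X)@R.T+t
    return np.c_[f*p[:,0]/p[:,2]+m['cx'],f*p[:,1]/p[:,2]+m['cy']]
E
python3 - <<'E'
from h import *
print(ctrl.sense())
for n in ['scene','top','wrist']:
    im,d,m=cap(n,n+'0.png'); print(n,m)
E
```

```text
pics
{'time_s': 0.0, 'joints': array([ 9.20626483e-01,  3.13440939e-01,  1.49846238e+00,  1.55152787e-05,
        1.33102782e+00, -2.23407564e-01]), 'dq': array([-0.00115718,  0.00026791,  0.00028969, -0.00166097, -0.00058569,
        0.00061423]), 'tau': array([-7.22320260e-05, -4.12268186e+01, -2.59743780e+01, -1.70413450e-04,
        4.10268927e-03,  3.52072846e-05]), 'eef_pos': array([217.21236358, 477.76201065, 303.33013683]), 'ee_rot': array([-2.89938367e-04,  2.11767319e-01,  9.77319883e-01, -6.03224009e-04]), 'force': array([0.05067226, 0.76185689, 0.20453126]), 'wrist_torque': array([-0.02905976,  0.02983832, -0.00880717]), 'grip_width': 1.0031425713387476}
scene {'fov_y': 54.43961741378842, 'cx': 254.78351628291617, 'cy': 191.89340438410105, 'rvec': array([ 2.31650993,  0.90426145, -0.31026881]), 'tvec': array([-386.5850629 , -197.12971909, 1427.48046303])}
top {'fov_y': 54.831725409537256, 'cx': 251.5286662539208, 'cy': 194.29254919019033, 'rvec': array([ 2.12208958, -2.10850114,  0.21855005]), 'tvec': array([ -24.50115756,  543.05157578, 1076.54562337])}
wrist {'fov_y': 63.41133822090794, 'cx': 253.54715533919583, 'cy': 189.8717083752065, 'rvec': array([-2.40387697, -1.54910224, -0.24883341]), 'tvec': array([-523.47673269,  -41.42344095,  381.03225735])}
```

View pics/scene0.png

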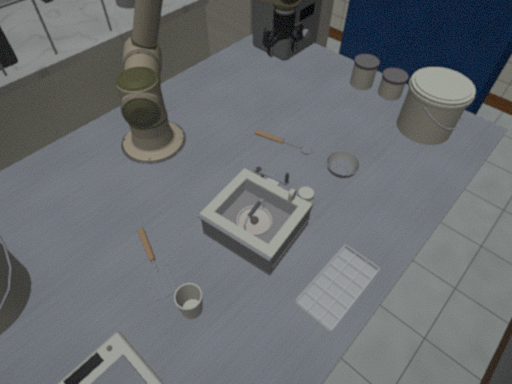

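View pics/top0.png

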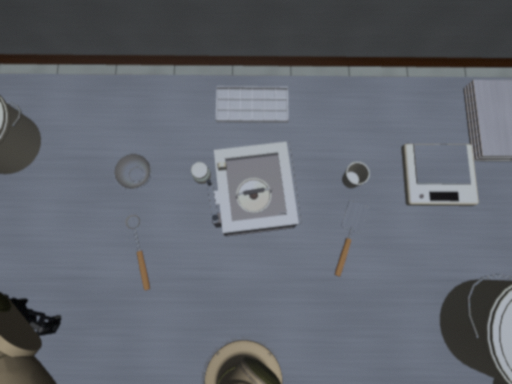

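View pics/wrist0.png

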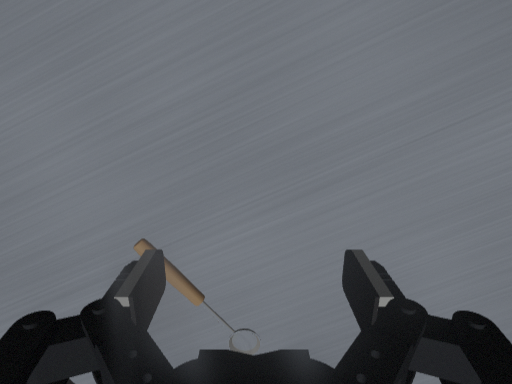

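Top view: box centred near (257,187), its latch side on the image left (world +y), jar at (200,172). Scene view shows the arm at the top left and the box at (258,217). I'll zoom in and measure.

```bash
python3 - <<'E'
from h import *
im,d,m=load('top'); P=pts(d,m)
c=im[120:260,170:330]; cv2.imwrite('pics/topz.png',cv2.cvtColor(cv2.resize(c,None,fx=5,fy=4.2,interpolation=cv2.INTER_CUBIC),cv2.COLOR_RGB2BGR)[:600,:800])
z=P[...,2]
print(d[187,257],P[187,257],P[172,200],P[100,100],P[230,230])
roi=np.zeros_like(z,bool); roi[120:260,170:330]=1
lid=roi&(abs(z-106)<6)&(im.min(-1)>120)
print(lid.sum())
q=P[lid][:,:2]
r=cv2.minAreaRect(q.astype(np.float32)); print(r, np.median(z[lid]))
jar=roi&(abs(z-75)<6)&(im.min(-1)>100); 
n,l,s,cc=cv2.connectedComponentsWithStats((roi&(z>20)).astype(np.uint8)); print(s)
# height map
hm=np.clip(z[120:260,170:330],0,180)*1.4
cv2.imwrite('pics/topzh.png',cv2.applyColorMap(cv2.resize(hm.astype(np.uint8),None,fx=5,fy=4.2,interpolation=cv2.INTER_NEAREST)[:600],cv2.COLORMAP_JET))
E
```

```text
1088.0747 [555.40190362 -36.87828006 102.93472156] [608.57408285 136.79692075  70.39319947] [8.76926235e+02 4.93649080e+02 3.76532479e-01] [428.02083951  40.03608735 106.0823124 ]
5780
((558.1087036132812, -26.094268798828125), (250.40255737304688, 237.47433471679688), 7.40707540512085) 104.87818521337391
[[     0      0    512    384 189100]
 [   223    120      1      1      1]
 [   231    120      1      1      1]
 [   235    120      1      1      1]
 [   241    120      1      1      1]
 [   243    120      4      1      4]
 [   252    120      3      1      3]
 [   256    120      1      1      1]
 [   259    120      2      1      2]
 [   262    120      2      1      2]
 [   265    120      1      1      1]
 [   267    120      3      1      3]
 [   272    120      8      1      8]
 [   283    120      1      1      1]
 [   285    120      3      1      3]
 [   243    122      2      1      2]
 [   189    124      1      1      1]
 [   284    128      1      1      1]
 [   297    129      1      1      1]
 [   273    130      1      1      1]
 [   204    132      1      1    
[... 1433 characters left out ...]
      1      1]
 [   328    232      1      1      1]
 [   176    234      1      1      1]
 [   286    235      1      1      1]
 [   322    236      1      1      1]
 [   201    239      1      1      1]
 [   275    239      1      1      1]
 [   226    240      1      1      1]
 [   325    242      1      1      1]
 [   242    249      1      1      1]
 [   213    251      1      1      1]
 [   269    250      1      1      1]
 [   287    253      1      1      1]
 [   313    252      1      1      1]
 [   206    255      1      1      1]
 [   307    255      1      1      1]
 [   236    257      1      1      1]
 [   200    259      1      1      1]
 [   278    259      1      1      1]]
```

View pics/topz.png

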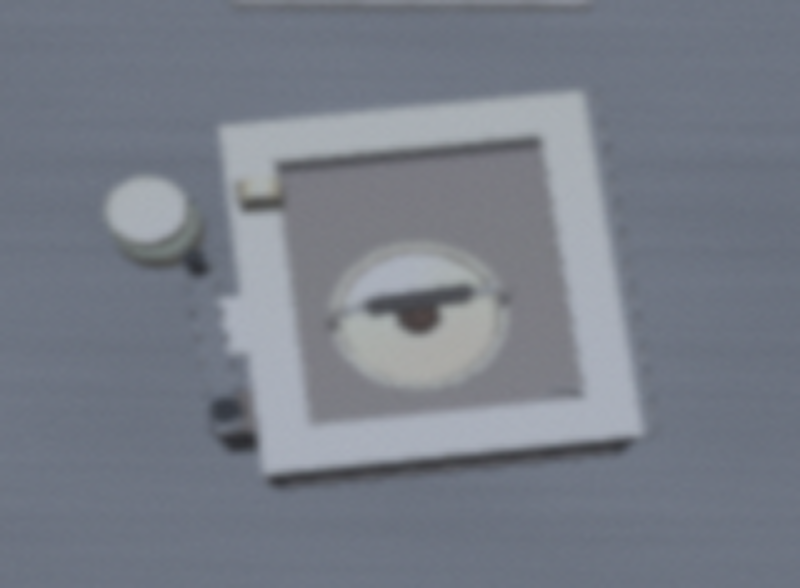

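View pics/topzh.png

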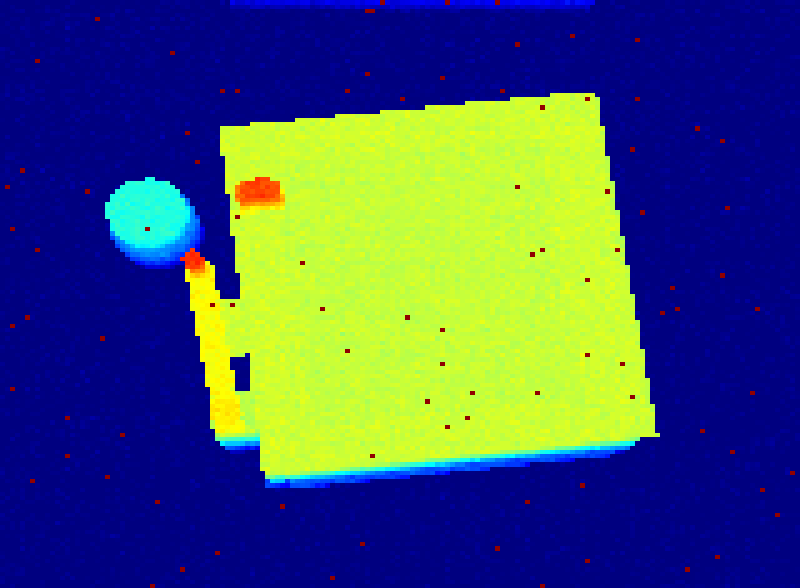

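```bash
python3 - <<'E'
from h import *
im,d,m=load('top'); P=pts(d,m); z=P[...,2]
roi=np.zeros_like(z,bool); roi[120:260,170:330]=1
mask=(roi&(z>97)&(z<150)).astype(np.uint8)
mask=cv2.medianBlur(mask,3)
mo=cv2.morphologyEx(mask,cv2.MORPH_OPEN,np.ones((31,31),np.uint8))
# boundary pts projected to plane z=106 using ray
f=192/np.tan(np.radians(m['fov_y'])/2);R=cv2.Rodrigues(m['rvec'])[0];t=np.array(m['tvec'])
C=-R.T@t; print('cam',C)
def ray(u,v,zz):
    r=np.stack([(u-m['cx'])/f,(v-m['cy'])/f,np.ones_like(u,float)],-1)@R
    s=(zz-C[2])/r[...,2]; return C+r*s[...,None]
mo=cv2.morphologyEx(mask,cv2.MORPH_OPEN,np.ones((25,25),np.uint8))
cs,_=cv2.findContours(cv2.resize(mo*255,None,fx=4,fy=4,interpolation=cv2.INTER_LINEAR)//128,cv2.RETR_EXTERNAL,cv2.CHAIN_APPROX_NONE)
c=max(cs,key=cv2.contourArea)[:,0].astype(float); c=(c+.5)/4-.5
q=ray(c[:,0],c[:,1],106.)[:,:2].astype(np.float32)
r=cv2.minAreaRect(q); print(r)
# robust model fit: rect 220(x) x 250(y)
from scipy.optimize import least_squares
def res(p):
    ct,st=np.cos(p[2]),np.sin(p[2]); e=q-p[:2]; x=ct*e[:,0]+st*e[:,1]; y=-st*e[:,0]+ct*e[:,1]
    dx=abs(x)-110; dy=abs(y)-125
    return np.where(np.maximum(dx,dy)>0,np.hypot(np.maximum(dx,0),np.maximum(dy,0)),np.maximum(dx,dy))
s=least_squares(res,[558,-26,np.radians(-82.6)],loss='soft_l1',f_scale=2); print(s.x,np.degrees(s.x[2]),np.sqrt(np.mean(s.fun**2)))
p=s.x
def box(X): 
    ct,st=np.cos(p[2]),np.sin(p[2]); return np.array([p[0]+ct*X[0]-st*X[1],p[1]+st*X[0]+ct*X[1],X[2]])
def inv(w):
    e=w[:,:2]-p[:2]; ct,st=np.cos(p[2]),np.sin(p[2]); return np.c_[ct*e[:,0]+st*e[:,1],-st*e[:,0]+ct*e[:,1],w[:,2]]
for nm,X in dict(peg=(-126,20,152),lug=(-90,65,149),piv=(-126,-80,108)).items(): print(nm,box(X),proj(box(X),m))
hi=P[roi&(z>140)&(z<160)]; b=inv(hi)
for nm,X in dict(peg=(-126,20),lug=(-90,65)).items():
    k=np.hypot(b[:,0]-X[0],b[:,1]-X[1])<30; print(nm,k.sum(),np.median(b[k],0),np.ptp(b[k],axis=0),np.median(hi[k],0))
j=P[roi&(z>68)&(z<80)&(P[...,1]>105)]; print('jar',np.median(j,0),inv(np.median(j,0)[None]))
np.save('/tmp/box.npy',p)
E
```

```text
cam [ 314.35378012  -19.07745691 1164.16216715]
((558.0765991210938, -33.32157897949219), (253.3181610107422, 233.4224395751953), 7.288471221923828)
[558.13660792 -33.90740301  -1.46741873] -84.07690014913874 2.8253444156479386
peg [565.02744508  93.48379121 152.        ] [[210.99729488 179.49651638]]
lug [613.50217149  62.31969489 149.        ] [[222.52852669 163.29742784]]
piv [465.56131572  83.16443508 108.        ] [[215.20278179 216.79617735]]
peg 17 [-134.5200406    15.82195774  150.61342555] [11.14126935 11.65538637 13.21150391] [560.36570796 101.8081054  150.61342555]
lug 41 [-93.92190144  61.56263972 146.23589801] [23.55439788 13.82138708 11.67812567] [609.50661377  66.43086681 146.23589801]
jar [613.81084707 139.48172452  74.3826547 ] [[-166.71823087   73.26965228   74.3826547 ]]
```

```bash
cat >> h.py <<'E'
def ray(u,v,zz,m):
    f=192/np.tan(np.radians(m['fov_y'])/2);R=cv2.Rodrigues(np.array(m['rvec'],float))[0];t=np.array(m['tvec'],float).ravel()
    C=-R.T@t; u=np.asarray(u,float); v=np.asarray(v,float)
    r=np.stack([(u-m['cx'])/f,(v-m['cy'])/f,np.ones_like(u)],-1)@R
    return C+r*((zz-C[2])/r[...,2])[...,None]
def box(X,p):
    X=np.atleast_2d(X); ct,st=np.cos(p[2]),np.sin(p[2]); return np.c_[p[0]+ct*X[:,0]-st*X[:,1],p[1]+st*X[:,0]+ct*X[:,1],X[:,2]]
def inv(w,p):
    w=np.atleast_2d(w); e=w[:,:2]-p[:2]; ct,st=np.cos(p[2]),np.sin(p[2]); return np.c_[ct*e[:,0]+st*e[:,1],-st*e[:,0]+ct*e[:,1],w[:,2]]
E
python3 - <<'E'
from h import *
im,d,m=load('top'); P=pts(d,m); z=P[...,2]
g=im.min(-1); 
white=((g>135)&(z>98)&(z<112)).astype(np.uint8); white[:120]=0;white[260:]=0;white[:,:170]=0;white[:,330:]=0
print(white.sum())
cv2.imwrite('pics/white.png',cv2.resize(white[120:260,170:330]*255,None,fx=4,fy=4))
c=np.array([(214,150.2),(287,141.9),(298,223.6),(222.6,233.1)])
W=ray(c[:,0],c[:,1],106.,m)[:,:2]; print(W,[np.linalg.norm(W[i]-W[i-3]) for i in range(4)], W.mean(0))
e=W[1]-W[0]; print(np.degrees(np.arctan2(e[1],e[0]))); e=W[2]-W[3]; print(np.degrees(np.arctan2(e[1],e[0]))); e=W[0]-W[3]; print(np.degrees(np.arctan2(e[1],e[0]))-90); e=W[1]-W[2]; print(np.degrees(np.arctan2(e[1],e[0]))-90)
from scipy.optimize import minimize
# render-fit: project frame mask model against gray-level lid image: model white = outer rect; score = mean outside-inside gradient
gg=cv2.GaussianBlur(g.astype(np.float32),(0,0),0.8)
def samp(b,p):
    u=proj(box(b,p),m); return cv2.remap(gg,u[None,:,0].astype(np.float32),u[None,:,1].astype(np.float32),cv2.INTER_LINEAR)[0]
ys=np.linspace(-118,118,60); xs=np.linspace(-103,103,60)
def edges(o):
    return [np.c_[np.full(60,110+o),ys,np.full(60,106)],np.c_[np.full(60,-110-o),ys,np.full(60,106)],np.c_[xs,np.full(60,125+o),np.full(60,106)],np.c_[xs,np.full(60,-125-o),np.full(60,106)]]
ins,outs=edges(-5),edges(5)
fr=ys; ok=~((ys<5)&(ys>-105))
def cost(p):
    s=0
    for k in range(4):
        dlt=samp(ins[k],p)-samp(outs[k],p)
        if k==1: dlt=dlt[ok]
        s-=dlt.mean()
    return s
best=None
for a in np.arange(-86,-78,.5):
  for x in range(548,568,2):
    for y in range(-40,-14,2):
      cst=cost([x,y,np.radians(a)])
      if best is None or cst<best[0]: best=(cst,[x,y,np.radians(a)])
r=minimize(cost,best[1],method='Nelder-Mead',options=dict(initial_simplex=[best[1]]+[list(np.array(best[1])+v) for v in ([2,0,0],[0,2,0],[0,0,.02])]))
print(best,r.x,np.degrees(r.x[2]),r.fun); p=r.x; np.save('/tmp/box.npy',p)
roi=np.zeros_like(z,bool); roi[120:260,170:330]=1
hi=P[roi&(z>142)&(z<160)]; b=inv(hi,p)
for nm,X in dict(peg=(-126,20),lug=(-90,65)).items():
    k=np.hypot(b[:,0]-X[0],b[:,1]-X[1])<30; print(nm,k.sum(),np.median(b[k],0),np.ptp(b[k],axis=0),np.median(hi[k],0),box([*X,136],p))
j=P[roi&(z>68)&(z<80)&(P[...,1]>105)]; print('jar',inv(np.median(j,0),p))
E
```

```text
3679
[[ 666.70112289   92.16820264]
 [ 694.39251393 -126.62592408]
 [ 447.69515908 -154.9655941 ]
 [ 419.02918866   61.01612421]] [np.float64(220.53952712834325), np.float64(248.31979740649567), np.float64(217.87574556895987), np.float64(249.6233943221853)] [556.95449614 -32.10179783]
-82.78678646362845
-82.43965842683762
-82.83100692025681
-83.44680081432409
(np.float32(-218.57109), [560, -30, np.float64(-1.4398966328953218)]) [559.31829286 -30.53708639  -1.44157826] -82.59635038860118 -220.81109619140625
peg 16 [-130.88107899   17.63860719  151.2139641 ] [11.11257225 11.63030889  7.89522857] [560.37559818 101.83910963 151.2139641 ] [[562.91534778  96.98962139 136.        ]]
lug 39 [-88.92644143  62.66346832 146.38222529] [23.7165794  13.85371537 10.5184664 ] [609.6302737   66.43086681 146.38222529] [[612.17909631  67.08839932 136.        ]]
jar [[-161.57951351   75.94666116   74.3826547 ]]
```

```bash
cat >> h.py <<'E'
from scipy.spatial.transform import Rotation as Ro
def toolR():
    s=ctrl.sense(); q=s['ee_rot']; return np.array(s['eef_pos']),Ro.from_quat([q[1],q[2],q[3],q[0]]).as_matrix()
def go(target,yang=None):
    p,R=toolR(); sh=R.T@(np.array(target)-p); ya=np.degrees(np.arctan2(R[1,1],R[0,1]))
    yaw=0 if yang is None else ya-yang
    print('now',p.round(1),'yang %.2f'%ya,'shift',sh.round(1),'yaw %.2f'%((yaw+90)%180-90)); return sh
E
python3 - <<'E'
from h import *
go([555,90,290],7.4)
E
```

```text
now [217.3 477.8 303.5] yang 65.55 shift [-468.  -213.2   13.6] yaw 58.15
```

Emit:
{"name": "move_arm", "arguments": {
  "series": [
    [[-30,-13,0],4,1],
    [[-80,-36,2],11,1],
    [[-135,-61,4],18,1],
    [[-190,-86,6],25,1],
    [[-245,-112,8],32,1],
    [[-300,-137,10],39,1],
    [[-355,-162,11],46,1],
    [[-405,-185,12],52,1],
    [[-445,-203,13],56,1],
    [[-468,-213,14],58,1]
  ]
}}

```text
time_s: 1.4
eef_pos: [556.2, 88.4, 289.3]
ee_rot: [-0.0, 0.66, 0.751, -0.0]
force: [-0.8, 0.9, 0.9]
grip_width: 0.995
```

Emit:
{"name": "move_arm", "arguments": {
  "series": [
    [[0,0,0],0,0.6],
    [[0,0,0],0,0.6]
  ]
}}

```text
time_s: 1.65
eef_pos: [554.7, 90.9, 289.8]
ee_rot: [-0.0, 0.659, 0.752, -0.0]
force: [0.6, 0.2, 0.0]
grip_width: 0.614
```

```bash
python3 - <<'E'
from h import *
print(toolR()[0],ctrl.sense()['grip_width'],ctrl.sense()['dq'].round(3))
im,d,m=cap('wrist','w1.png'); P=pts(d,m)
p=np.load('/tmp/box.npy')
print(ctrl.sense()['time_s'],proj(box([[-126,20,152],[-90,65,149],[-126,-80,116]],p),m))
go([561,100,190],7.4)
E
```

```text
[554.66640527  90.934528   289.76831728] 0.6144193312757544 [ 0.013 -0.009  0.002 -0.001 -0.001  0.001]
1.7 [[267.03491849 198.34425519]
 [325.4121701  241.89192241]
 [143.56438691 182.8279499 ]]
now [554.6  91.1 290. ] yang 7.63 shift [  7.9   7.5 100. ] yaw 0.23
```

View pics/w1.png

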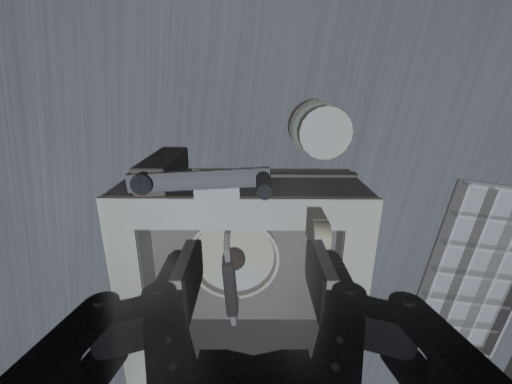

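```bash
python3 - <<'E'
from h import *
im,d,m=load('wrist'); P=pts(d,m); p=np.load('/tmp/box.npy')
cv2.imwrite('pics/w1z.png',cv2.cvtColor(cv2.resize(im[140:260,110:360],None,fx=3.2,fy=3.2,interpolation=cv2.INTER_CUBIC),cv2.COLOR_RGB2BGR))
b=inv(P.reshape(-1,3),p).reshape(P.shape)
for v in range(168,202,3): print(v,[tuple(b[v,u].round(0).astype(int)) for u in (256,260,264,268,272)])
k=(b[...,2]>146)&(b[...,2]<158)&(np.hypot(b[...,0]+126,b[...,1]-20)<30); print(k.sum(),np.median(b[k],0),np.median(P[k],0),np.ptp(b[k],axis=0))
k=(b[...,2]>130)&(b[...,2]<158)&(np.hypot(b[...,0]+90,b[...,1]-65)<25); print(k.sum(),np.median(b[k],0),np.ptp(b[k],axis=0), b[k].min(0),b[k].max(0))
E
```

```text
168 [(np.int64(-138), np.int64(12), np.int64(114)), (np.int64(-139), np.int64(16), np.int64(115)), (np.int64(-138), np.int64(19), np.int64(113)), (np.int64(-139), np.int64(22), np.int64(115)), (np.int64(-109), np.int64(32), np.int64(1))]
171 [(np.int64(-136), np.int64(12), np.int64(114)), (np.int64(-136), np.int64(16), np.int64(115)), (np.int64(-137), np.int64(19), np.int64(117)), (np.int64(-136), np.int64(22), np.int64(114)), (np.int64(-113), np.int64(31), np.int64(27))]
174 [(np.int64(-133), np.int64(12), np.int64(114)), (np.int64(-136), np.int64(15), np.int64(124)), (np.int64(-137), np.int64(18), np.int64(126)), (np.int64(-135), np.int64(22), np.int64(119)), (np.int64(-112), np.int64(30), np.int64(37))]
177 [(np.int64(-133), np.int64(12), np.int64(121)), (np.int64(-136), np.int64(15), np.int64(133)), (np.int64(-137), np.int64(18), np.int64(135)), (np.int64(-136), np.int64(21), np.int64(131)), (np.int64(-109), np.int64(30), np.int64(38))]
180 [(np.int64(-133), np.int64(12), np.int64(128)), (np.int64(-136), np.int64(15), np.int64(139)), (np.int64(-137), np.int64(18), np.int64(142)),
[... 1364 characters left out ...]
t64(15), np.int64(151)), (np.int64(-126), np.int64(18), np.int64(152)), (np.int64(-126), np.int64(21), np.int64(152)), (np.int64(-109), np.int64(26), np.int64(106))]
201 [(np.int64(-107), np.int64(13), np.int64(107)), (np.int64(-107), np.int64(16), np.int64(106)), (np.int64(-107), np.int64(20), np.int64(106)), (np.int64(-107), np.int64(23), np.int64(106)), (np.int64(-107), np.int64(26), np.int64(107))]
240 [-131.76745422   17.76582677  151.85407676] [559.98585911 102.36869824 151.85407676] [11.71182702 11.47008888  7.47299544]
521 [-97.24214392  62.6885905  144.44214158] [19.5483955  13.95571876 20.46213713] [-102.90071034   55.71503517  130.05982599] [-83.35231484  69.67075393 150.52196312]
```

View pics/w1z.png

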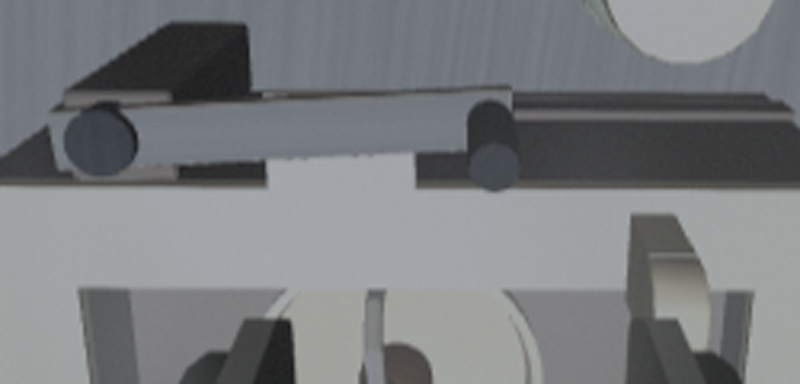

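```bash
python3 - <<'E'
from h import *
p=np.load('/tmp/box.npy'); p[0]=557.0; p[1]=-30.8; np.save('/tmp/box.npy',p)
go([560.3,102,196],7.4)
E
```

```text
now [554.6  91.1 290. ] yang 7.63 shift [10.   7.1 94. ] yaw 0.23
```

Emit:
{"name": "move_arm", "arguments": {
  "series": [
    [[5,3,20],0,0.6],
    [[10,7,45],0,0.6],
    [[10,7,70],0,0.6],
    [[10,7,86],0,0.6],
    [[10,7,94],0,0.6],
    [[10,7,94],0,0.6],
    [[10,7,94],0,0.0],
    [[10,7,94],0,0.0],
    [[10,7,94],0,0.0],
    [[10,7,94],0,0.0]
  ],
  "force": 25
}}

```text
time_s: 2.95
eef_pos: [560.9, 101.1, 196.4]
ee_rot: [0.0, 0.659, 0.752, 0.0]
force: [-3.1, -0.7, 4.1]
grip_width: 0.131
```

```bash
python3 - <<'E'
from h import *
s=ctrl.sense();print(s['time_s'],s['force'],s['grip_width'])
p=np.load('/tmp/box.npy')
im,d,m=cap('wrist','w2.png')
# peg arc targets; grasp point at tool pos
a0=0.053
pos,R=toolR(); print('tcp',pos,'tip pos in box',inv(pos,p))
piv=box([-126,-80,0],p)[0]; r=pos[:2]-piv[:2]; print(piv,np.hypot(*r),np.degrees(np.arctan2(r[1],r[0])))
ang0=np.arctan2(r[1],r[0])
for k in range(1,19):
    a=ang0+np.radians(88-3)*k/18
    w=np.array([piv[0]+np.hypot(*r)*np.cos(a),piv[1]+np.hypot(*r)*np.sin(a),pos[2]]); print(k,(R.T@(w-pos)).round(0),w.round(0))
E
```

```text
2.95 [-3.11144913 -0.6644782   4.08469011] 0.13140845599251083
tcp [560.85855209 101.08517788 196.33964382] tip pos in box [[-130.28843715   20.82094412  196.33964382]]
[461.43075929  83.84083142   0.        ] 100.91210763118997 9.839267819698476
1 [ 8. -1. -0.] [559. 109. 196.]
2 [16. -2. -0.] [557. 117. 196.]
3 [25. -4. -0.] [554. 125. 196.]
4 [32. -7. -0.] [550. 132. 196.]
5 [ 40. -10.  -0.] [546. 139. 196.]
6 [ 47. -14.  -0.] [541. 146. 196.]
7 [ 54. -19.  -0.] [535. 153. 196.]
8 [ 61. -24.  -0.] [529. 158. 196.]
9 [ 67. -29.  -0.] [523. 164. 196.]
10 [ 73. -35.  -0.] [516. 169. 196.]
11 [ 78. -42.  -0.] [509. 173. 196.]
12 [ 82. -49.  -0.] [502. 176. 196.]
13 [ 86. -56.  -0.] [494. 179. 196.]
14 [ 90. -64.  -0.] [486. 182. 196.]
15 [ 93. -72.  -0.] [478. 183. 196.]
16 [ 95. -80.  -0.] [470. 184. 196.]
17 [ 96. -88.  -0.] [461. 185. 196.]
18 [ 97. -96.  -0.] [453. 184. 196.]
```

View pics/w2.png

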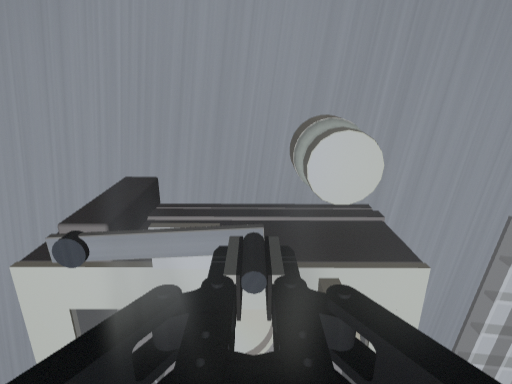

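Peg sits between the pads at (254,262), arc radius comes out 101 mm against the 100 given. I'll follow the arc.

Emit:
{"name": "move_arm", "arguments": {
  "series": [
    [[8,-1,0],0,0],
    [[16,-2,0],0,0],
    [[25,-4,0],0,0],
    [[32,-7,0],0,0],
    [[40,-10,0],0,0],
    [[47,-14,0],0,0],
    [[54,-19,0],0,0],
    [[61,-24,0],0,0],
    [[67,-29,0],0,0],
    [[73,-35,0],0,0]
  ]
}}

```text
time_s: 4.25
eef_pos: [517.2, 170.2, 196.5]
ee_rot: [0.001, 0.659, 0.752, 0.002]
force: [8.6, 8.7, 4.9]
grip_width: 0.13
```

Emit:
{"name": "move_arm", "arguments": {
  "series": [
    [[5,-7,0],0,0],
    [[9,-14,0],0,0],
    [[13,-21,0],0,0],
    [[17,-29,0],0,0],
    [[20,-37,0],0,0],
    [[22,-45,0],0,0],
    [[23,-53,0],0,0],
    [[24,-61,0],0,0],
    [[24,-61,0],0,0]
  ]
}}

```text
time_s: 5.38
eef_pos: [452.2, 184.9, 196.1]
ee_rot: [-0.0, 0.659, 0.752, -0.0]
force: [0.4, 3.0, 5.0]
grip_width: 0.128
```

```bash
python3 - <<'E'
from h import *
s=ctrl.sense();print(s['time_s'],s['force'],s['grip_width'])
p=np.load('/tmp/box.npy'); pos,R=toolR(); print('tcp',pos,inv(pos,p)); 
E
```

```text
5.375 [0.43468148 3.03496938 4.95898552] 0.12794750675524705
tcp [452.21656665 184.86671577 196.05388051] [[-227.37095662  -76.11930297  196.05388051]]
```

Emit:
{"name": "move_arm", "arguments": {
  "series": [
    [[0,0,0],0,0.4],
    [[0,0,0],0,0.4],
    [[0,0,0],0,0.4],
    [[0,0,-15],0,0.4],
    [[0,0,-45],0,0.5],
    [[0,0,-75],0,0.5],
    [[0,0,-95],0,0.5],
    [[0,0,-95],0,0.5]
  ]
}}

```text
time_s: 6.38
eef_pos: [453.2, 184.7, 292.7]
ee_rot: [0.001, 0.659, 0.752, 0.001]
force: [0.3, 0.0, 0.5]
grip_width: 0.501
```

```bash
python3 - <<'E'
from h import *
p=np.load('/tmp/box.npy'); w=box([-90,65,136],p)[0]; print(w, np.degrees(p[2])+90)
go([w[0],w[1],270],7.4)
cap('wrist','w3.png'); cap('top','top3.png')
E
```

```text
[609.86080345  66.8254857  136.        ] 7.403649611398819
now [453.2 184.7 292.7] yang 7.55 shift [-137.5  139.7   23.2] yaw 0.15
```

View pics/w3.png

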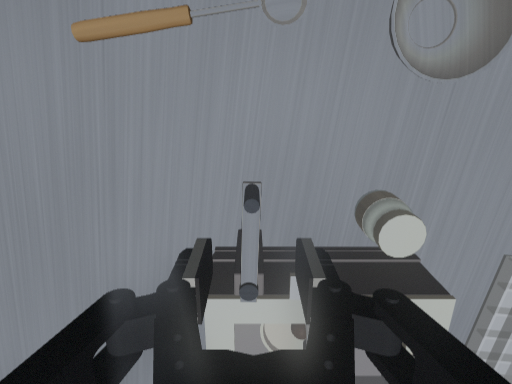

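The lever now points straight out (peg at (252,197), pivot at (248,290)), clear of the tongue. Next I go above the lug.

Emit:
{"name": "move_arm", "arguments": {
  "series": [
    [[-20,20,0],0,0.6],
    [[-50,50,2],0,0.6],
    [[-85,85,6],0,0.6],
    [[-115,117,12],0,0.6],
    [[-132,134,18],0,0.6],
    [[-138,140,23],0,0.6],
    [[-138,140,23],0,0.6]
  ]
}}

```text
time_s: 7.35
eef_pos: [609.4, 66.4, 266.9]
ee_rot: [-0.001, 0.659, 0.752, -0.001]
force: [-0.6, -0.8, 0.3]
grip_width: 0.6
```

```bash
python3 - <<'E'
from h import *
p=np.load('/tmp/box.npy'); w=box([-90,65,136],p)[0]
im,d,m=cap('wrist','w4.png'); P=pts(d,m); b=inv(P.reshape(-1,3),p).reshape(P.shape)
k=(b[...,2]>125)&(b[...,2]<158)&(np.hypot(b[...,0]+90,b[...,1]-65)<28); print(k.sum(),np.percentile(b[k],[2,50,98],axis=0))
go([w[0],w[1],190],7.4); print(proj(box([[-90,58,149],[-90,72,149]],p),m))
E
```

```text
827 [[-102.30528113   58.71410773  127.48480439]
 [ -95.02413442   65.32432054  146.5549775 ]
 [ -79.44920209   71.94694204  149.57345371]]
now [609.3  66.8 267.6] yang 7.58 shift [-0.1  0.7 77.6] yaw 0.18
[[244.8193598  215.3044    ]
 [266.16517864 215.38325405]]
```

View pics/w4.png

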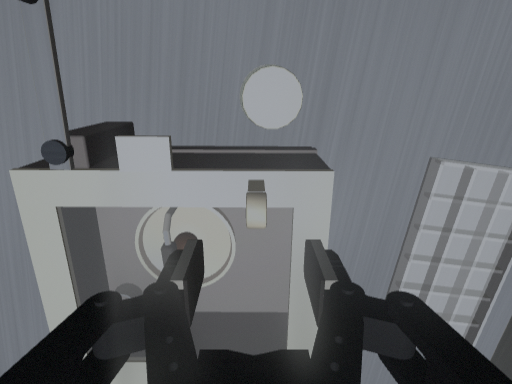

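Emit:
{"name": "move_arm", "arguments": {
  "series": [
    [[0,1,20],0,0.6],
    [[0,1,45],0,0.6],
    [[0,1,65],0,0.6],
    [[0,1,77],0,0.6],
    [[0,1,77],0,0.6],
    [[0,1,77],0,0.0],
    [[0,1,77],0,0.0],
    [[0,1,77],0,0.0],
    [[0,1,77],0,0.0]
  ],
  "force": 30
}}

```text
time_s: 8.52
eef_pos: [610.8, 66.4, 191.7]
ee_rot: [0.0, 0.659, 0.752, 0.0]
force: [-4.4, 0.3, 5.6]
grip_width: 0.159
```

```bash
python3 - <<'E'
from h import *
s=ctrl.sense();print(s['time_s'],s['force'],s['grip_width'])
p=np.load('/tmp/box.npy'); pos,R=toolR(); print('tcp',pos,inv(pos,p),s['joints'].round(2))
# arc: hinge at box x=110,z=100
t0=np.arctan2(36,-200); r=np.hypot(36,200)
# TCP follows relative displacement of lug
for k in range(0,31):
    th=1.62*k/30
    X=np.array([r*np.cos(t0-th)+200, 0, r*np.sin(t0-th)-36])
    w=box([X[0],0,X[2]],np.array([0,0,p[2]]))[0]; print(k,round(th,2),(R.T@w).round(0).astype(int).tolist(), (pos+w).round(0))
E
```

```text
8.525 [-4.39781078  0.29734765  5.63222749] 0.15868681993722597
tcp [610.84324591  66.38376086 191.72773884] [[-89.43536151  65.91733168 191.72773884]] [-0.08  0.61  1.35  0.    1.18 -0.21]
0 0.0 [0, 0, 0] [611.  66. 192.]
1 0.05 [-2, 0, -11] [611.  64. 202.]
2 0.11 [-5, 0, -21] [611.  61. 213.]
3 0.16 [-8, 0, -32] [612.  58. 224.]
4 0.22 [-12, 0, -42] [612.  54. 234.]
5 0.27 [-17, 0, -52] [613.  50. 244.]
6 0.32 [-22, 0, -62] [614.  45. 254.]
7 0.38 [-27, 0, -71] [614.  39. 263.]
8 0.43 [-33, 0, -80] [615.  33. 272.]
9 0.49 [-40, 0, -89] [616.  27. 281.]
10 0.54 [-47, 0, -98] [617.  20. 289.]
11 0.59 [-54, 0, -106] [618.  12. 297.]
12 0.65 [-62, 0, -113] [619.   5. 305.]
13 0.7 [-71, 0, -121] [620.  -4. 312.]
14 0.76 [-79, 0, -127] [621. -12. 319.]
15 0.81 [-88, 0, -134] [622. -21. 325.]
16 0.86 [-98, 0, -139] [623. -30. 331.]
17 0.92 [-107, 0, -145] [625. -40. 336.]
18 0.97 [-117, 0, -149] [626. -50. 341.]
19 1.03 [-127, 0, -154] [627. -60. 345.]
20 1.08 [-138, 0, -157] [629. -70. 349.]
21 1.13 [-148, 0, -160] [630. -80. 352.]
22 1.19 [-159, 0, -163] [631. -91. 355.]
23 1.24 [-170, 0, -165] [ 633. -102.  357.]
24 1.3 [-180, 0, -166] [ 634. -112.  358.]
25 1.35 [-191, 0, -167] [ 635. -123.  359.]
26 1.4 [-202, 0, -167] [ 637. -134.  359.]
27 1.46 [-213, 0, -167] [ 638. -145.  359.]
28 1.51 [-224, 0, -166] [ 640. -156.  357.]
29 1.57 [-235, 0, -164] [ 641. -167.  356.]
30 1.62 [-246, 0, -162] [ 643. -177.  354.]
```

Emit:
{"name": "move_arm", "arguments": {
  "series": [
    [[-2,0,-11],0,0],
    [[-5,0,-21],0,0],
    [[-8,0,-32],0,0],
    [[-12,0,-42],0,0],
    [[-17,0,-52],0,0],
    [[-22,0,-62],0,0],
    [[-27,0,-71],0,0],
    [[-33,0,-80],0,0],
    [[-40,0,-89],0,0],
    [[-47,0,-98],0,0]
  ]
}}

```text
time_s: 9.78
eef_pos: [616.9, 19.3, 289.3]
ee_rot: [-0.0, 0.659, 0.752, -0.0]
force: [0.2, -1.7, -7.4]
grip_width: 0.159
```

```bash
python3 - <<'E'
from h import *
s=ctrl.sense();print(s['time_s'],s['force'],s['grip_width'],toolR()[0])
cap('scene','s5.png')
im=load('scene')[0]; cv2.imwrite('pics/s5z.png',cv2.cvtColor(cv2.resize(im[100:290,160:360],None,fx=3,fy=3),cv2.COLOR_RGB2BGR))
E
```

```text
9.775 [ 0.2448748 -1.7095628 -7.3938172] 0.15856982798022945 [616.89070177  19.29860535 289.33316215]
```

View pics/s5z.png

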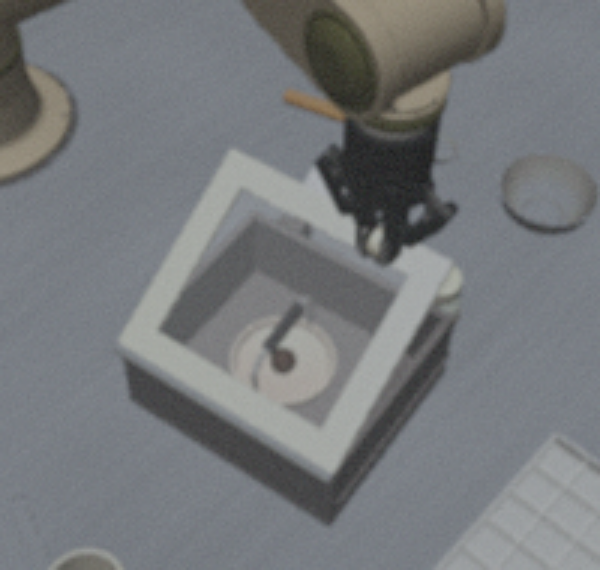

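The lid is rising with the gripper on the lug (zoomed picture (375,240)). Continuing.

Emit:
{"name": "move_arm", "arguments": {
  "series": [
    [[-7,0,-8],0,0],
    [[-15,0,-15],0,0],
    [[-24,0,-23],0,0],
    [[-32,0,-29],0,0],
    [[-41,0,-36],0,0],
    [[-51,0,-41],0,0],
    [[-60,0,-47],0,0],
    [[-70,0,-51],0,0],
    [[-80,0,-56],0,0],
    [[-91,0,-59],0,0]
  ]
}}

```text
time_s: 11.08
eef_pos: [628.6, -70.8, 348.8]
ee_rot: [-0.0, 0.659, 0.752, -0.0]
force: [-7.7, 3.2, 0.5]
grip_width: 0.157
```

Emit:
{"name": "move_arm", "arguments": {
  "series": [
    [[-10,0,-3],0,0],
    [[-21,0,-6],0,0],
    [[-32,0,-8],0,0],
    [[-42,0,-9],0,0],
    [[-53,0,-10],0,0],
    [[-64,0,-10],0,0],
    [[-75,0,-10],0,0],
    [[-86,0,-9],0,0],
    [[-97,0,-7],0,0],
    [[-100,0,-6],0,0]
  ]
}}

```text
time_s: 12.32
eef_pos: [641.5, -170.7, 355.6]
ee_rot: [0.0, 0.659, 0.752, -0.0]
force: [-9.7, 1.7, 3.7]
grip_width: 0.16
```

```bash
python3 - <<'E'
from h import *
s=ctrl.sense();print(s['time_s'],s['force'],s['grip_width'],toolR()[0])
p=np.load('/tmp/box.npy'); print(inv(toolR()[0],p))
cap('top','t6.png');im,d,m=cap('scene')
P=pts(d,m); b=inv(P.reshape(-1,3),p)
k=(b[:,2]>130)&(b[:,2]<330)&(b[:,0]>60)&(b[:,0]<220)&(abs(b[:,1])<120)&(im.reshape(-1,3).min(-1)>110)
q=b[k]; print(k.sum()); 
A=np.polyfit(q[:,2],q[:,0],1); print('dx/dz',A,'angle',np.pi/2+np.arctan(A[0]))
cv2.imwrite('pics/s6z.png',cv2.cvtColor(cv2.resize(im[70:290,160:360],None,fx=2.7,fy=2.7),cv2.COLOR_RGB2BGR))
E
```

```text
12.325 [-9.6905547   1.65828657  3.67872802] 0.15967152027499076 [ 641.5124079  -170.74592509  355.55690215]
[[149.6693542   65.77456541 355.55690215]]
873
dx/dz [-1.77367098e-02  1.15717109e+02] angle 1.5530614766035686
```

View pics/s6z.png

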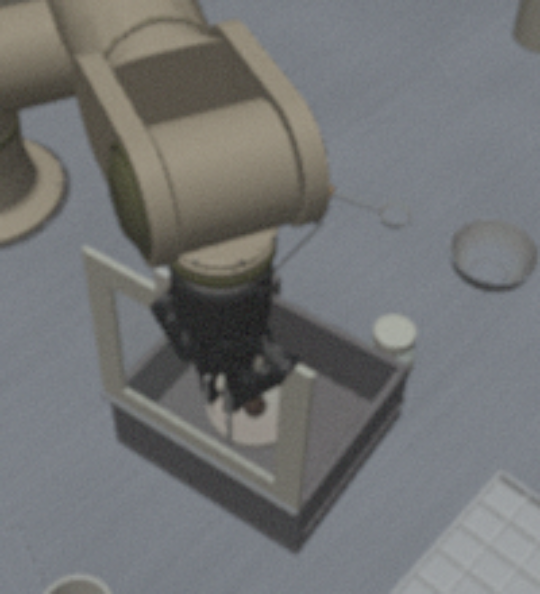

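Emit:
{"name": "move_arm", "arguments": {
  "series": [
    [[0,0,0],0,0.4],
    [[0,0,0],0,0.4],
    [[0,0,0],0,0.4],
    [[0,0,-10],0,0.4],
    [[0,0,-30],0,0.4],
    [[0,0,-55],0,0.4],
    [[0,0,-75],0,0.4],
    [[0,0,-90],0,0.4],
    [[0,0,-90],0,0.4]
  ]
}}

```text
time_s: 13.55
eef_pos: [642.1, -169.5, 445.5]
ee_rot: [0.002, 0.659, 0.752, 0.0]
force: [0.3, -0.1, 0.6]
grip_width: 0.399
```

```bash
python3 - <<'E'
from h import *
s=ctrl.sense();print(s['time_s'],s['force'],s['grip_width'],toolR()[0],s['joints'].round(2))
p=np.load('/tmp/box.npy'); w=box([-10,40,0],p)[0]; print(w)
go([w[0],w[1],445],7.4)
E
```

```text
13.55 [ 0.26207708 -0.06411268  0.58857903] 0.3986671367567864 [ 642.09130614 -169.52305169  445.48262219] [-0.43  0.64  0.65 -0.    1.85 -0.57]
[595.37793062 -15.7290199    0.        ]
now [ 642.1 -169.5  445.5] yang 7.55 shift [ 1.586e+02 -2.610e+01  1.000e-01] yaw 0.15
```

Emit:
{"name": "move_arm", "arguments": {
  "series": [
    [[20,-3,0],0,0.6],
    [[50,-9,0],0,0.6],
    [[85,-14,0],0,0.6],
    [[115,-19,0],0,0.6],
    [[135,-22,0],0,0.6],
    [[138,-23,0],0,0.6],
    [[138,-23,0],0,0.6]
  ]
}}

```text
time_s: 14.42
eef_pos: [601.3, -36.4, 443.6]
ee_rot: [-0.0, 0.659, 0.752, -0.0]
force: [0.5, -0.0, -0.9]
grip_width: 0.601
```

```bash
python3 - <<'E'
from h import *
s=ctrl.sense();print(s['time_s'],s['force'],s['grip_width'],toolR()[0])
p=np.load('/tmp/box.npy'); cap('wrist','w7.png'); im,d,m=cap('top','t7.png')
print(ray(np.array([253.6]),np.array([190.95]),95.,load('top')[2]))
im,d,m=cap('scene'); P=pts(d,m); b=inv(P.reshape(-1,3),p)
k=(b[:,2]>130)&(b[:,2]<330)&(b[:,0]>60)&(b[:,0]<220)&(abs(b[:,1])<124)&(im.reshape(-1,3).min(-1)>110)
q=b[k]; A=np.polyfit(q[:,2],q[:,0],1); r=q[:,0]-np.polyval(A,q[:,2]); kk=abs(r)<8; A=np.polyfit(q[kk,2],q[kk,0],1); print(k.sum(),kk.sum(),A,'angle',np.pi/2+np.arctan(A[0]))
E
```

```text
14.425 [ 0.49741411 -0.04446315 -0.89689878] 0.6011093537596722 [601.32235852 -36.37350335 443.61489985]
[[545.16944358 -27.00197307  95.        ]]
1449 1313 [-2.57132362e-02  1.17101958e+02] angle 1.5450887553072257
```

View pics/w7.png

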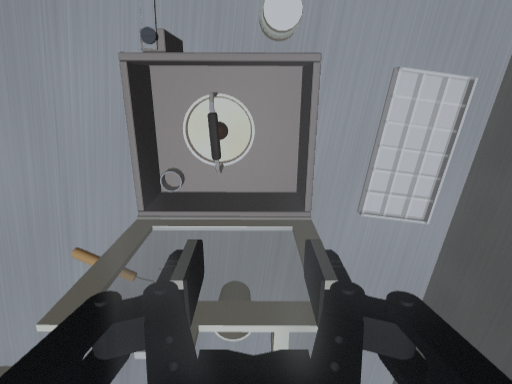

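View pics/t7.png

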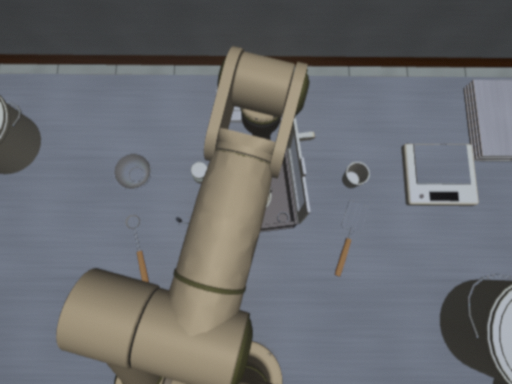

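```bash
python3 - <<'E'
from h import *
im,d,m=load('wrist'); P=pts(d,m); p=np.load('/tmp/box.npy'); b=inv(P.reshape(-1,3),p).reshape(P.shape)
k=(b[...,2]>84)&(b[...,2]<102)&(abs(b[...,0])<95)&(abs(b[...,1])<100)
print(k.sum()); q=b[k]; print(np.percentile(q,[1,50,99],axis=0))
r=cv2.minAreaRect(q[:,:2].astype(np.float32)); print(r)
k2=k&(im.max(-1)<80); q=b[k2]; r=cv2.minAreaRect(q[:,:2].astype(np.float32)); print('dark',k2.sum(),r,np.median(q[:,2])); 
c=q[:,:2]-q[:,:2].mean(0); w,v=np.linalg.eigh(c.T@c); print(q.mean(0),np.degrees(np.arctan2(v[1,1],v[0,1])))
# dish rim circle at z ~34
k3=(b[...,2]>29)&(b[...,2]<40)&(abs(b[...,0])<95)&(abs(b[...,1])<100)&(im.min(-1)>100); q3=b[k3]; print('rim',k3.sum(),cv2.minEnclosingCircle(q3[:,:2].astype(np.float32)))
k4=(im[...,0]>im[...,2]+5)&(im.max(-1)<110)&(b[...,2]<60)&(b[...,2]>20)&(abs(b[...,0])<60)&(abs(b[...,1])<60); print('truf',k4.sum(),np.median(b[k4],0), b[k4].max(0))
print(box([*r[0],0],p))
cv2.imwrite('pics/w7z.png',cv2.cvtColor(cv2.resize(im[40:240,110:330],None,fx=2.9,fy=2.9,interpolation=cv2.INTER_CUBIC),cv2.COLOR_RGB2BGR))
E
```

```text
565
[[-54.19921425 -17.73117793  84.66078049]
 [ -8.20560233 -11.08654785  94.15863827]
 [ 41.91214705  -4.17825993  96.83722827]]
((-4.8496856689453125, -11.308141708374023), (101.51077270507812, 12.18958568572998), 3.3558945655822754)
dark 419 ((-4.563758850097656, -10.946125030517578), (62.49700164794922, 11.494345664978027), 3.3766894340515137) 94.64738107812276
[ -5.79689556 -10.53942659  94.25713669] -176.61803634257234
rim 759 ((22.622953414916992, -37.32012939453125), 92.47380065917969)
truf 178 [-3.75770994 -7.51274083 37.02914655] [45.98076103  3.56688964 45.89807977]
[[545.55705297 -27.68479354   0.        ]]
```

View pics/w7z.png

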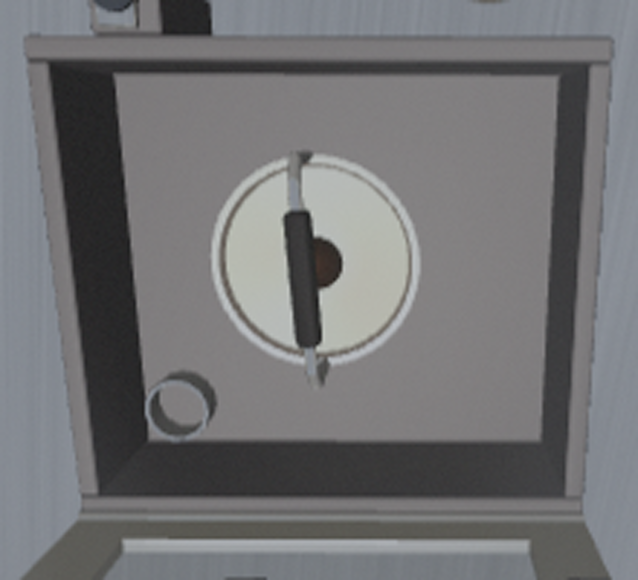

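```bash
python3 - <<'E'
from h import *
go([545.5,-27.4,220],10.8)
E
```

```text
now [601.4 -36.6 443.5] yang 7.49 shift [ 16.4 -54.1 223.5] yaw -3.31
```

Emit:
{"name": "move_arm", "arguments": {
  "series": [
    [[6,-18,15],-1,0.6],
    [[12,-38,50],-2,0.6],
    [[16,-52,90],-3.3,0.6],
    [[16,-54,130],-3.3,0.6],
    [[16,-54,170],-3.3,0.6],
    [[16,-54,205],-3.3,0.6],
    [[16,-54,223],-3.3,0.6],
    [[16,-54,223],-3.3,0.6],
    [[16,-54,223],-3.3,0.6]
  ]
}}

```text
time_s: 15.7
eef_pos: [546.0, -27.4, 221.9]
ee_rot: [0.001, 0.637, 0.771, 0.0]
force: [0.6, -0.2, 1.1]
grip_width: 0.6
```

```bash
python3 - <<'E'
from h import *
im,d,m=cap('wrist','w8.png'); P=pts(d,m); p=np.load('/tmp/box.npy')
k=(P[...,2]>86)&(P[...,2]<102)&(np.hypot(P[...,0]-545,P[...,1]+27)<45)&(im.max(-1)<80)
r=cv2.minAreaRect(P[k][:,:2].astype(np.float32)); print(k.sum(),r,np.percentile(P[k],[2,50,98],axis=0))
print(ctrl.sense()['force'],ctrl.sense()['time_s']); go([545.5,-27.4,142],10.8)
E
```

```text
338 ((545.1886596679688, -26.887371063232422), (11.427153587341309, 62.3266716003418), 10.467031478881836) [[539.69978143 -56.85378604  92.20035235]
 [549.56798365 -48.28686158  94.58874916]
 [554.87193906 -24.31844139  96.06813775]]
[-0.11221527  0.04737328 -0.21284581] 15.75
now [545.9 -27.3 221.9] yang 10.83 shift [ 0.1 -0.6 79.9] yaw 0.03
```

View pics/w8.png

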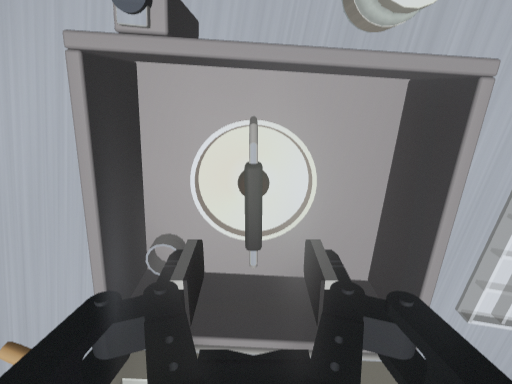

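Emit:
{"name": "move_arm", "arguments": {
  "series": [
    [[0,-1,15],0,0.6],
    [[0,-1,35],0,0.6],
    [[0,-1,55],0,0.6],
    [[0,-1,70],0,0.6],
    [[0,-1,79],0,0.6],
    [[0,-1,79],0,0.5],
    [[0,-1,79],0,0.4],
    [[0,-1,79],0,0.3],
    [[0,-1,79],0,0.25],
    [[0,-1,79],0,0.25]
  ],
  "force": 40
}}

```text
time_s: 17.0
eef_pos: [544.6, -27.2, 142.0]
ee_rot: [0.0, 0.637, 0.771, 0.0]
force: [-0.5, 0.4, 0.0]
grip_width: 0.252
```

Emit:
{"name": "move_arm", "arguments": {
  "series": [
    [[0,0,0],0,0.22],
    [[0,0,0],0,0.19],
    [[0,0,0],0,0.16],
    [[0,0,0],0,0.13],
    [[0,0,0],0,0.08],
    [[0,0,0],0,0.0],
    [[0,0,0],0,0.0],
    [[0,0,0],0,0.0]
  ],
  "force": 40
}}

```text
time_s: 18.0
eef_pos: [544.6, -27.2, 141.9]
ee_rot: [0.0, 0.637, 0.771, 0.0]
force: [1.2, 0.6, -0.2]
grip_width: 0.135
```

```bash
python3 - <<'E'
from h import *
s=ctrl.sense();print(s['time_s'],s['force'],s['wrist_torque'],s['grip_width'],toolR()[0])
cap('wrist','w9.png')
E
```

```text
18.0 [ 1.1563214   0.63643922 -0.24699396] [ 0.0371004  -0.13899079 -0.00927287] 0.1352106093617455 [544.56430415 -27.196718   141.917854  ]
```

View pics/w9.png

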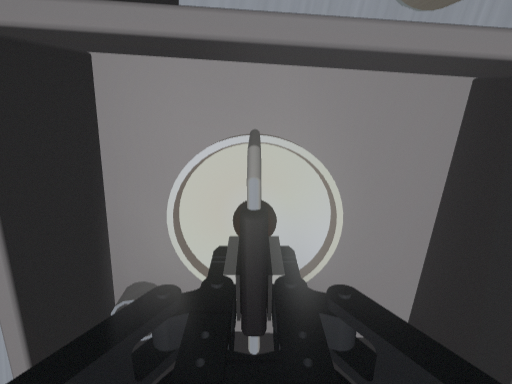

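Emit:
{"name": "move_arm", "arguments": {
  "series": [
    [[0,0,-2],0,0],
    [[0,0,-5],0,0],
    [[0,0,-9],0,0],
    [[0,0,-14],0,0],
    [[0,0,-20],0,0],
    [[0,0,-26],0,0],
    [[0,0,-32],0,0],
    [[0,0,-37],0,0],
    [[0,0,-40],0,0],
    [[0,0,-41],0,0]
  ],
  "force": 45
}}

```text
time_s: 19.3
eef_pos: [544.5, -27.2, 183.0]
ee_rot: [0.0, 0.637, 0.771, 0.0]
force: [0.1, 0.2, -2.1]
grip_width: 0.131
```

```bash
python3 - <<'E'
from h import *
s=ctrl.sense();print(s['time_s'],s['force'],s['wrist_torque'],s['grip_width'],toolR()[0])
cap('wrist','w10.png')
E
```

```text
19.3 [ 0.06437839  0.21176952 -2.07178203] [ 0.00253872  0.04031524 -0.00622054] 0.1309893888710049 [544.52609685 -27.19567127 183.02252182]
```

View pics/w10.png

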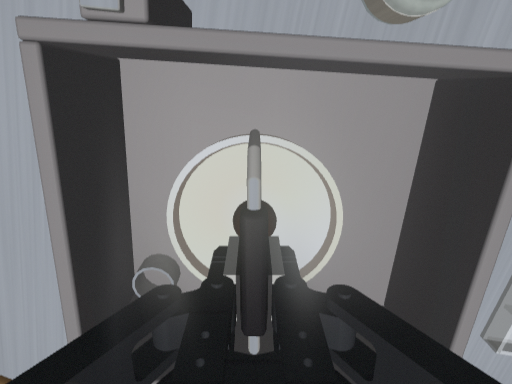

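The dish hangs from the gripper (wrist force −2.1 N, about 210 g). It sits in the picture exactly as before the lift, with the truffle still centred at (255,220). Lifting on.

Emit:
{"name": "move_arm", "arguments": {
  "series": [
    [[0,0,-2],0,0],
    [[0,0,-6],0,0],
    [[0,0,-12],0,0],
    [[0,0,-20],0,0],
    [[0,0,-29],0,0],
    [[0,0,-39],0,0],
    [[0,0,-49],0,0],
    [[0,0,-59],0,0],
    [[0,0,-68],0,0],
    [[0,0,-76],0,0]
  ]
}}

```text
time_s: 20.6
eef_pos: [544.5, -27.2, 259.5]
ee_rot: [0.0, 0.637, 0.771, 0.0]
force: [0.1, 0.1, -2.3]
grip_width: 0.128
```

Emit:
{"name": "move_arm", "arguments": {
  "series": [
    [[0,0,-8],0,0],
    [[0,0,-17],0,0],
    [[0,0,-27],0,0],
    [[0,0,-37],0,0],
    [[0,0,-46],0,0],
    [[0,0,-53],0,0],
    [[0,0,-58],0,0],
    [[0,0,-60],0,0],
    [[0,0,-60],0,0]
  ]
}}

```text
time_s: 21.72
eef_pos: [544.5, -27.2, 318.8]
ee_rot: [-0.0, 0.637, 0.771, -0.0]
force: [0.0, -0.6, -1.7]
grip_width: 0.13
```

```bash
python3 - <<'E'
from h import *
s=ctrl.sense();print(s['time_s'],s['force'],s['wrist_torque'],s['grip_width'],toolR()[0],s['joints'].round(2))
cap('wrist','w11.png'); im=cap('scene')[0]; cv2.imwrite('pics/s11z.png',cv2.cvtColor(cv2.resize(im[70:290,160:360],None,fx=2.7,fy=2.7),cv2.COLOR_RGB2BGR))
p=np.load('/tmp/box.npy'); print(inv(toolR()[0],p))
go(toolR()[0],np.degrees(p[2])+90-90)
E
```

```text
21.725 [ 0.02888777 -0.61894147 -1.70206932] [-0.00725614 -0.06318212 -0.03537653] 0.13028366067771646 [544.50707819 -27.17513108 318.79119757] [-0.26  0.35  1.41 -0.    1.38 -0.45]
[[ -5.20937235 -11.96350046 318.61303734]]
now [544.5 -27.2 318.6] yang 10.85 shift [0. 0. 0.] yaw -86.56
```

View pics/w11.png

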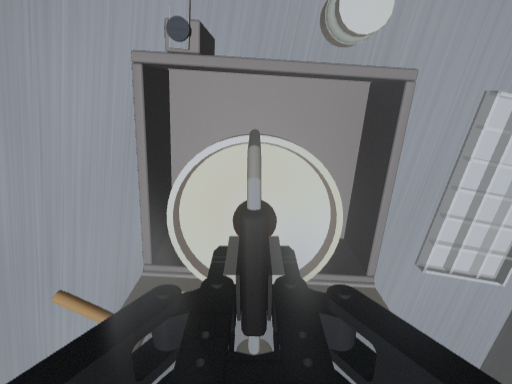

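View pics/s11z.png

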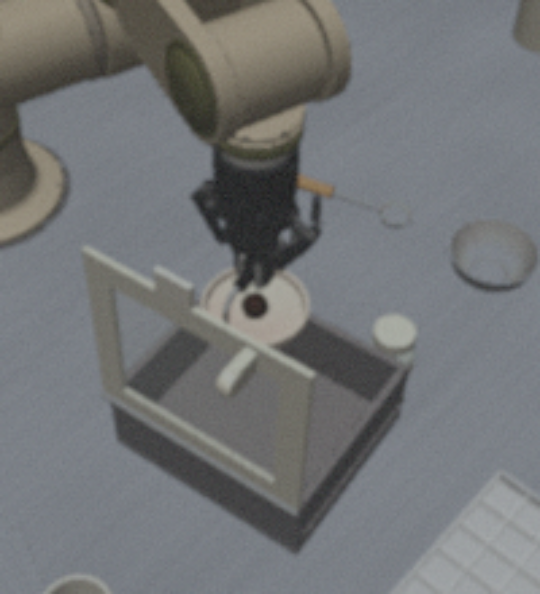

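Emit:
{"name": "move_arm", "arguments": {
  "series": [
    [[0,0,0],-0.5,0],
    [[0,0,0],-1.5,0],
    [[0,0,0],-3.5,0],
    [[0,0,0],-6.5,0],
    [[0,0,0],-10.5,0],
    [[0,0,0],-15,0],
    [[0,0,0],-20,0],
    [[0,0,0],-25,0],
    [[0,0,0],-30,0],
    [[0,0,0],-35,0]
  ]
}}

```text
time_s: 23.08
eef_pos: [544.5, -27.2, 318.9]
ee_rot: [-0.0, 0.374, 0.927, 0.0]
force: [0.8, -1.0, -1.7]
grip_width: 0.131
```

Emit:
{"name": "move_arm", "arguments": {
  "series": [
    [[0,0,0],-5,0],
    [[0,0,0],-10,0],
    [[0,0,0],-15,0],
    [[0,0,0],-20,0],
    [[0,0,0],-25,0],
    [[0,0,0],-30,0],
    [[0,0,0],-34.5,0],
    [[0,0,0],-38.5,0],
    [[0,0,0],-42,0],
    [[0,0,0],-45,0]
  ]
}}

```text
time_s: 24.32
eef_pos: [544.5, -27.2, 318.9]
ee_rot: [0.0, -0.009, 1.0, -0.0]
force: [0.4, -0.1, -2.1]
grip_width: 0.13
```

Emit:
{"name": "move_arm", "arguments": {
  "series": [
    [[0,0,0],-2.5,0],
    [[0,0,0],-4.5,0],
    [[0,0,0],-5.8,0],
    [[0,0,0],-6.6,0],
    [[0,0,0],-6.6,0],
    [[0,0,0],-6.6,0]
  ]
}}

```text
time_s: 25.08
eef_pos: [544.5, -27.2, 318.9]
ee_rot: [0.0, -0.065, 0.998, 0.0]
force: [0.5, 0.3, -1.6]
grip_width: 0.131
```

```bash
python3 - <<'E'
from h import *
s=ctrl.sense();print(s['time_s'],s['force'],s['wrist_torque'],s['grip_width'],s['dq'].round(4),s['joints'].round(2))
p=np.load('/tmp/box.npy'); go(toolR()[0],np.degrees(p[2]))
im,d,m=cap('wrist','w12.png'); im,d,m=cap('scene'); cv2.imwrite('pics/s12z.png',cv2.cvtColor(cv2.resize(im[70:290,160:360],None,fx=2.7,fy=2.7),cv2.COLOR_RGB2BGR))
P=pts(d,m); b=inv(P.reshape(-1,3),p)
k=(b[:,2]>130)&(b[:,2]<330)&(b[:,0]>85)&(b[:,0]<150)&(abs(b[:,1])<124)&(im.reshape(-1,3).min(-1)>110)
q=b[k]; A=np.polyfit(q[:,2],q[:,0],1); r=q[:,0]-np.polyval(A,q[:,2]); kk=abs(r)<8; A=np.polyfit(q[kk,2],q[kk,0],1); print(A,'lid angle',np.pi/2+np.arctan(A[0]))
E
```

```text
25.075 [ 0.48388553  0.26998277 -1.63572137] [-0.01538906  0.01516971 -0.00596525] 0.1306775511343304 [ 0.0007  0.0007 -0.0005 -0.0003 -0.0005  0.0035] [-0.26  0.35  1.41  0.    1.38 -1.97]
now [544.5 -27.2 318.9] yang 97.44 shift [0. 0. 0.] yaw 0.03
[-2.81455129e-02  1.17608137e+02] lid angle 1.5426582423954152
```

View pics/w12.png

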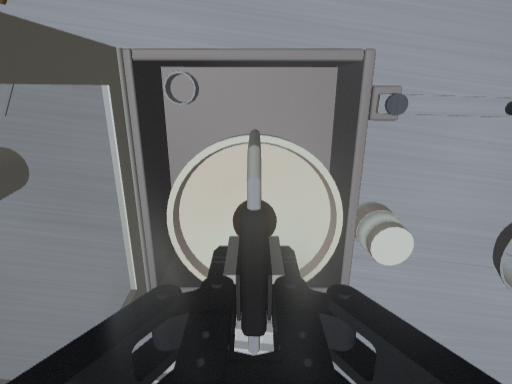

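View pics/s12z.png

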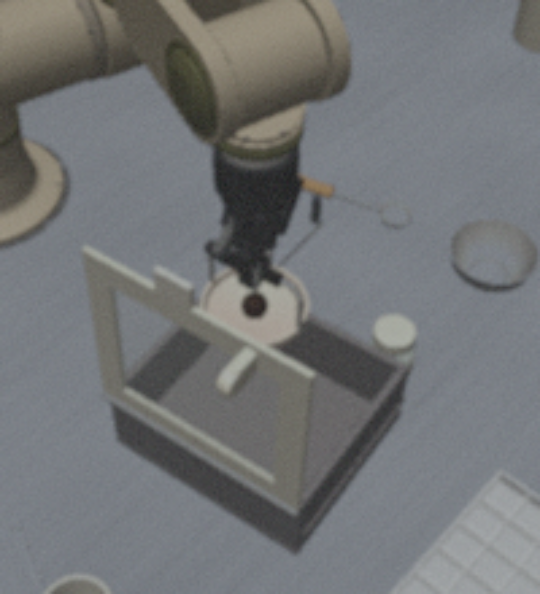

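Everything is in place: the handle is parallel to the latch side, the truffle is centred, the lever points straight out and the lid stands. Handing in.

```bash
python3 - <<'E'
from h import *
print(ctrl.finish_job()); s=ctrl.sense(); print(s['time_s'],s['eef_pos'],s['grip_width'],s['force'])
E
```

```text
the job is handed in; nothing more can be done
None
the job is handed in; nothing more can be done
```

The job is done and handed in at about 25 s. The arm still holds the dish level and still above the box.

I swung the latch lever to about 1.54 rad and raised the lid by its lug until it stood alone. I then lifted the dish straight up by about 177 mm and turned it 86.6°, which sets the handle parallel to the latch side.

Last checks before handing in:
- **Handle:** the tool's jaw angle is within 0.03° of the target, measured against my estimate of the box's direction. The camera-based box fit itself is only good to about 0.5°.
- **Dish and truffle:** the dish's underside is about 187 mm above the counter, some 87 mm clear of the rim. The tool is vertical and the joints are at rest. The truffle sits at the same place in the wrist picture as before the lift.
- **Lever and surroundings:** the lever points straight out. The cutter, jar and other items in the last views looked undisturbed, though I did not measure them again.
- **Lid (readings disagree):** camera depth gives about 1.54 to 1.55 rad, while the path of the lug gives about 1.59 rad. Either way the lid is upright, and its reading hardly changed after I released it.

After the hand-in the system gave no further state, so I could not check the final second.

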